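# Fill the gift carton with two sauce bottles and tuck its lid shut

### The job

Finish this gift carton: take the two gold-capped bottles of chocolate sauce that stand out on the counter and set them gently down, upright, one in each empty cell beside the bottle that is already packed. Then fold the lid's tuck tab in, swing the lid over and press it fully shut with the tab down inside the front wall. Leave the white-capped bottles and everything else on the counter undisturbed.

Things in the scene. Friction and masses are not known exactly. Their poses are not given: they have to be found in the camera images.
- carton: Wine-red gift carton with a gold band, fixed: 240 mm long (its x), 100 mm deep (its y), 118 mm high, open on top, walls and floor 3 mm. Origin: centre of the underside. The lid is hinged on the top of the -y long wall (back). The +y long wall (front), inner face at y = +47 mm, is the one the tab goes behind. Three cells in a row along x, the middle one already holding gold_c.
- cell_a (a point): Centre of the floor of the empty end cell at the carton's -x end: 79 mm from the middle cell's centre, 9 mm behind the carton's middle, 3 mm up; axes as the carton. Each cell is 76 by 76 mm. The cream insert between the cells stands 65 mm high.
- cell_b (a point): Centre of the floor of the empty end cell at the carton's +x end (else as cell_a). The insert's front panel (y = 29 to 32 mm in the carton) stands 60 mm high; between it and the front wall a slot 15 mm wide is free for the tab.
- front_rim (a point): Middle of the top edge of the carton's front wall, z = 118 mm (axes as the carton).
- lid (a joint): Angle of the lid (rad): 0 is shut, flat on the carton; pi/2 is straight up; more leans out over the back; stop at 2.6. A board 240 x 91 x 3 mm (91 mm from hinge to free edge). The crease is stiff: the lid stays where it is left and moves when pushed with about 1 N at its free edge. Shut, its top is 121 mm above the counter.
- lid_hinge (a point): Middle of the lid's hinge line on top of the carton's back wall (carton y = -50 mm, z = 119.5 mm). Axes turn with the lid: x along the hinge, y from the hinge to the free edge, z out of the lid's outer face.
- lid_edge (a point): Middle of the lid's free edge, 91 mm from the hinge, where the tab is creased on (axes as lid_hinge).
- tuck (a joint): Fold of the cream tuck tab against the lid (rad): 0 in line with the lid, pi/2 square to it on its inner side; stop at 2.1. 25 mm long, 3 mm thick, 206 mm wide, 186 at the tip. Soft crease: it stays where left and folds under 0.3 N near the tip, before the lid moves. Well short of square, its tip lands on or outside the front rim; at 1.6 or more it drops in behind.
- tab_tip (a point): Middle of the tab's free edge, 25 mm from the crease. Axes turn with the tab: y from the crease to the tip, z out of its outer face.
- gold_a: Glass sauce bottle, 66 mm diameter to 54 mm height, shoulder sloping in to a 23 mm neck at 73 mm, screw cap 26 mm diameter from 80 to 106 mm (top); about 0.26 kg (varies). Brown glass, cream label, gold cap; one of the two to be packed. Origin: centre of the underside, z up along the bottle.
- gold_b: Glass sauce bottle, 66 mm diameter to 54 mm height, shoulder sloping in to a 23 mm neck at 73 mm, screw cap 26 mm diameter from 80 to 106 mm (top); about 0.26 kg (varies). Brown glass, cream label, gold cap; one of the two to be packed. Origin: centre of the underside, z up along the bottle.
- gold_c: Glass sauce bottle, 66 mm diameter to 54 mm height, shoulder sloping in to a 23 mm neck at 73 mm, screw cap 26 mm diameter from 80 to 106 mm (top); about 0.26 kg (varies). Brown glass, cream label, gold cap; already stands in the carton's middle cell, to be left there. Origin: centre of the underside, z up along the bottle.
- white_a: Glass sauce bottle, 66 mm diameter to 54 mm height, shoulder sloping in to a 23 mm neck at 73 mm, screw cap 26 mm diameter from 80 to 106 mm (top); about 0.26 kg (varies). Milk-brown, pale green label, white cap; not for this carton, leave it alone. Origin: centre of the underside, z up along the bottle.
- white_b: Glass sauce bottle, 66 mm diameter to 54 mm height, shoulder sloping in to a 23 mm neck at 73 mm, screw cap 26 mm diameter from 80 to 106 mm (top); about 0.26 kg (varies). Milk-brown, pale green label, white cap; not for this carton, leave it alone. Origin: centre of the underside, z up along the bottle.
- jar: Bystander: round jar of caramels with a gold lid, 72 mm diameter, 136 mm high, standing among the bottles. Origin: centre of the underside.
- tray: Bystander: clear acrylic tray of 12 cocoa truffles, 136 mm (x) by 104 mm (y) by 36 mm high. Origin: centre of the underside.
- spool: Bystander: ribbon spool lying flat, 76 mm diameter, 34 mm high. Origin: centre of the underside.
- price_card: Bystander: black block 30 by 40 mm with an upright blank card 85 mm wide, 82 mm high in all. Origin: centre of the underside.
- tin: Bystander: round gold truffle tin with a wine-red lid, 102 mm diameter, 42 mm high. Origin: centre of the underside.
- palette: Bystander: serving spatula with a wooden handle, 200 mm long, lying flat along its x. Origin: middle, underside.
Things that resemble listed ones, but are neither listed nor needed, are in the scene too. Leave any blue look-alike of the gold_a alone.

How it is judged:
On the way:
1. both gold-capped bottles stand upright and let go, one in each empty cell, the lid still open ((((horizontal distance between gold_a and cell_a below 0.014 m and z of gold_a in the frame of carton below 0.007 m and angle between gold_a's own z axis and vertical below 0.06 rad) and (horizontal distance between gold_b and cell_b below 0.014 m and z of gold_b in the frame of carton below 0.007 m and angle between gold_b's own z axis and vertical below 0.06 rad)) or ((horizontal distance between gold_a and cell_b below 0.014 m and z of gold_a in the frame of carton below 0.007 m and angle between gold_a's own z axis and vertical below 0.06 rad) and (horizontal distance between gold_b and cell_a below 0.014 m and z of gold_b in the frame of carton below 0.007 m and angle between gold_b's own z axis and vertical below 0.06 rad))) and contact force between each of gold_a, gold_b and the fingers below 0.2 N and linear speed of each of gold_a, gold_b, gold_c below 0.02 m/s and value of joint lid above 1 rad), for 0.2 s.
At the end, for the whole second after the job is handed in: One gold-capped bottle stands upright (0.06 rad) and at rest on the floor of each end cell, within 14 mm of its centre, the packed one still in the middle cell; the lid is shut to 0.05 rad, its tab inside the front wall with the tip at least 12 mm below the rim ((((horizontal distance between gold_a and cell_a below 0.014 m and z of gold_a in the frame of carton below 0.007 m and angle between gold_a's own z axis and vertical below 0.06 rad) and (horizontal distance between gold_b and cell_b below 0.014 m and z of gold_b in the frame of carton below 0.007 m and angle between gold_b's own z axis and vertical below 0.06 rad)) or ((horizontal distance between gold_a and cell_b below 0.014 m and z of gold_a in the frame of carton below 0.007 m and angle between gold_a's own z axis and vertical below 0.06 rad) and (horizontal distance between gold_b and cell_a below 0.014 m and z of gold_b in the frame of carton below 0.007 m and angle between gold_b's own z axis and vertical below 0.06 rad))) and linear speed of each of gold_a, gold_b, gold_c below 0.02 m/s and z of gold_c in the frame of carton below 0.007 m and angle between gold_c's own z axis and vertical below 0.06 rad and value of joint lid below 0.05 rad and y of tab_tip in the frame of carton below 0.047 m and z of tab_tip in the frame of carton below 0.106 m and value of joint tuck above 1.2 rad); the robot touches nothing.
It fails at once if a bystander is pushed more than 25 mm or tipped over, or the packed bottle is lifted out or tipped (distance of any of gold_c, white_a, white_b, jar, tray, spool, price_card, tin, palette from where it was at the start of the episode above 0.025 m or angle between any of gold_c, white_a, white_b, jar, tray, spool, price_card, tin, palette's own z axis and vertical above 0.3 rad).
It fails at once if a bottle being packed is tipped by more than about 35 degrees (angle between any of gold_a, gold_b's own z axis and vertical above 0.6 rad).
It fails at once if a bottle is dropped or rammed into the carton (more than 40 N between them) (contact force between any of gold_a, gold_b and carton above 40 N).
It also fails if it takes over 72 s, if anything falls off the work surface, if the arm or the gripper's body presses on something with over 40 N, if the wrist force passes 120 N, or if a joint passes its speed limit or range.

### The arm

A 7-joint arm with a two-finger parallel gripper is mounted at the origin on the work surface. World frame = base frame: x ahead of the robot, y to its left, z up, the work surface at z = 0. Lengths are in m, angles in rad, forces in N, time in s.
With the tool pointing down it reaches from about 0.425 to 0.925 m from the base axis. Payload 6.8 kg.
Tool frame: the origin (TCP) lies at the very end of the fingers, on their centre line; the grasp point (between the pads) lies bot.grip_depth behind it (bot.grip_depth is the distance from the TCP to the grasp point, in m); z points along the fingers, y is the line along which they close (so a half turn about z gives the same grasp; the last joint's range is limited). The gripper opens to 85 mm and grips with 20 to 120 N. Pads are 22 mm wide; open, the fingers measure 114 mm over their backs; the gripper's body (76 mm by 85 mm) begins 54 mm behind the grasp point. The pads swing forward as they close: fully open they stand 13 mm farther back than shut.
Start: joints at [-1.263, 0.477, 0.022, 1.555, -0.011, 1.109, -0.083], TCP at [0.273, 0.618, 0.231] pointing down, gripper open.
Joint ranges: [-2.96, 2.96], [-0.34, 2.1], [-1.41, 1.46], [0.24, 2.44], [-1.37, 4.51], [0.17, 1.92], [-2.96, 2.96]. Speed limits (rad/s): [2.39, 2.39, 3.14, 3.14, 3.14, 3.14, 3.14].

### API

Orientations are given as a unit quaternion [w, x, y, z].
In Python, from station import bot gives the robot as it stands.
- The arm moves only by the tool send_rows, never from a script. Its arguments are lists of equal length, an entry for each row: "slide": the shift along the tool's x, y, z in mm, a list of three; "roll": the turn about the tool's z in degrees; "claw": the opening, from 0 (shut) to 1 (fully open). A call has exactly 8 rows; each row is the pose to reach, as a shift and turn from the pose commanded when the call began, along the tool's axes at that moment; what a row does not reach only later rows make up. A row lasts 1/12 s, in which the tool goes at most 41.7 mm and 7.16 degrees, less where a joint would pass 70% of its speed; a pose out of reach is approached as far as the arm can. A call with a gripper value outside its range is refused whole. The fingers move at their own pace and stop on an object; "force" is the grip in N (left out, the last holds). Time passes only in rows, so rows that repeat a pose let the fingers close, or fill a call up. It gives the time, the measured TCP pose, the force, the opening and the grip force at its end, in the units of the state.
- bot.get_obs(): the state, without advancing time (a new reading comes with each control period).
- bot.read_camera(name): name is "side" or "top"; returns the picture (400x640x3 uint8, red, green, blue); there is no depth.
- bot.camera_model(name): a dict with "camera_matrix" (3x3 intrinsics, pixels), "D" ([k1, k2, p1, p2, k3] as OpenCV has them; the pictures are not rectified), "camera_from_world" (4x4, takes a point from world to camera coordinates). Camera axes: x right, y down, z forward; pixel columns grow to the right and rows downward; lengths in m; the calibration is good to about 2 mm. A picture is of the moment at which its call begins. camera_model takes no time and is no camera call.
- bot.hand_in(): hands the job in; it is judged then, once.
The state is a dict: "t": time; "q": joint angles; "joint_vel": joint speeds; "joint_torque": joint torques, N m; "eef_pos": TCP position; "tool_rot": TCP orientation; "contact_force": force on the tool from outside, world axes, zero at the start; "torque": the same for the moment, N m; "gripper_width": opening from 0.0 (shut) to 1.0 (fully open); "grasp_force": force on a finger pad.
Only numpy, scipy, OpenCV 4.12 (cv2) and the standard library are available. Lean on these libraries where they do the work, as an engineer would, in place of code of your own. Each camera call takes 0.05 s, during which the arm holds its last target. There are 200 camera calls.

## Working session

There is one attempt and no reset: what is moved stays moved. The work goes in short steps, Python scripts to look and compute and a tool call to move; the robot and the scene stay as the last step left them, time stands still between calls to the robot, and variables do not carry over. Pictures are saved under pics/ and viewed, at most 10 in all, crops included, and the job is handed in when it is done.

Besides the shell and the picture viewer there is one more tool, called after ">>>" by a JSON object that holds its "name" and its "arguments", one argument or row to a line. send_rows: Moves the arm, as the interface text tells. Its arguments: {"type":"object","properties":{"slide":{"type":"array","items":{"type":"array","items":{"type":"number"}}},"roll":{"type":"array","items":{"type":"number"}},"claw":{"type":"array","items":{"type":"number"}},"force":{"type":"number"}},"required":["slide","roll","claw"]}

```bash
ls; mkdir -p pics; python3 - <<'E'
from station import bot
import cv2
for n in ("top","side"):
    im=bot.read_camera(n); cv2.imwrite(f"pics/{n}0.png",im[:,:,::-1])
    m=bot.camera_model(n); print(n,m)
o=bot.get_obs(); print(o, bot.grip_depth)
E
```

```text
pics
top {'camera_matrix': array([[442.30413662,   0.        , 321.26200883],
       [  0.        , 442.30413662, 206.65581764],
       [  0.        ,   0.        ,   1.        ]]), 'D': array([-0.09792402,  0.        ,  0.        ,  0.        ,  0.        ]), 'camera_from_world': array([[-0.11074735, -0.99384164, -0.00371814,  0.09617302],
       [-0.96848899,  0.10876044, -0.22405409,  0.54160943],
       [ 0.22307867, -0.02121242, -0.97456962,  1.16850717],
       [ 0.        ,  0.        ,  0.        ,  1.        ]])}
side {'camera_matrix': array([[445.33071586,   0.        , 310.95307883],
       [  0.        , 445.33071586, 203.632397  ],
       [  0.        ,   0.        ,   1.        ]]), 'D': array([-0.11794042,  0.        ,  0.        ,  0.        ,  0.        ]), 'camera_from_world': array([[ 0.71018236, -0.70394458,  0.01015158, -0.36099615],
       [-0.47423714, -0.48899716, -0.73210718,  0.34401161],
       [ 0.52032697,  0.51511534, -0.68111381,  1.01568233],
       [ 0.        ,  0.        ,  0.        ,  1.        ]])}
{'t': 0.1, 'q': array([-1.26309235,  0.47770241,  0.02234284,  1.5563609 , -0.01151417,
        1.10929988, -0.08311799]), 'joint_vel': array([-7.56388642e-04, -1.47010276e-03, -1.62182059e-03, -3.44333959e-03,
       -7.04374923e-04,  5.26065377e-05, -9.61343906e-04]), 'joint_torque': array([ 4.13163478e-03, -5.97761786e+01,  1.61379945e+00, -2.81954938e+01,
        1.28061921e-02,  5.01056638e-03, -6.71580381e-06]), 'eef_pos': array([0.27243884, 0.61698827, 0.2304295 ]), 'tool_rot': array([-1.17054134e-04,  2.06409670e-01,  9.78465316e-01, -8.12892917e-04]), 'contact_force': array([0.75157566, 0.12173494, 0.33194613]), 'torque': array([-0.00039926, -0.03444452, -0.00790563]), 'grasp_force': 0.0, 'gripper_width': 0.9966437847967548} 0.0187
```

View pics/top0.png

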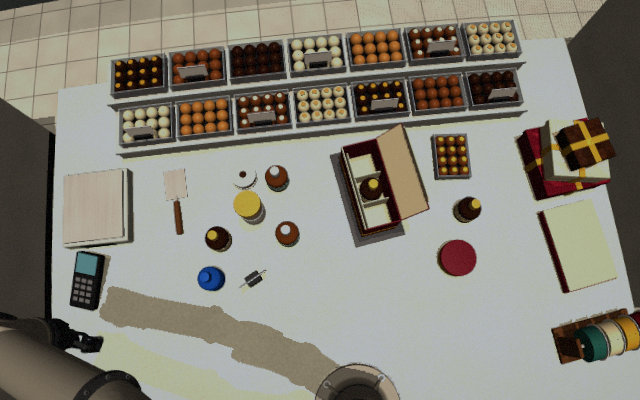

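View pics/side0.png

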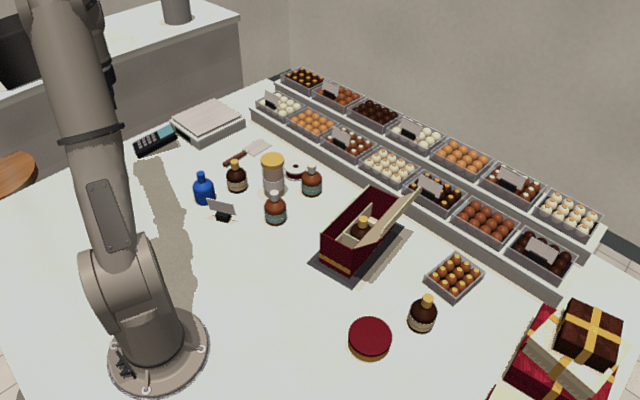

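```bash
cat > h.py <<'E'
import numpy as np, cv2
from scipy.optimize import least_squares
from station import bot
def proj(n,P):
    m=bot.camera_model(n); T=m["camera_from_world"]
    r,_=cv2.Rodrigues(T[:3,:3])
    return cv2.projectPoints(np.array(P,float).reshape(-1,1,3),r,T[:3,3],m["camera_matrix"],m["D"])[0].reshape(-1,2)
def ray(n,uv):
    m=bot.camera_model(n); T=m["camera_from_world"]; R=T[:3,:3]
    x=cv2.undistortPoints(np.array(uv,float).reshape(1,1,2),m["camera_matrix"],m["D"]).reshape(2)
    return -R.T@T[:3,3], R.T@np.array([x[0],x[1],1])
def atz(n,uv,z):
    c,d=ray(n,uv); return c+d*(z-c[2])/d[2]
def tri(u,v):  # top px, side px
    c1,d1=ray("top",u); c2,d2=ray("side",v)
    s=np.linalg.lstsq(np.c_[d1,-d2],c2-c1,rcond=None)[0]
    a,b=c1+s[0]*d1,c2+s[1]*d2
    return (a+b)/2, np.linalg.norm(a-b)
def crop(im,x0,y0,x1,y1,k): return cv2.resize(im[y0:y1,x0:x1],None,fx=k,fy=k,interpolation=cv2.INTER_CUBIC)
E
python3 - <<'E'
from h import *
t=cv2.imread("pics/top0.png"); s=cv2.imread("pics/side0.png")
cv2.imwrite("pics/a.png",crop(t,325,118,490,262,4))
cv2.imwrite("pics/b.png",np.hstack([crop(t,190,165,260,300,4)[:540],crop(s,310,180,440,315,4)]))
E
```

```text
(no output)
```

View pics/a.png

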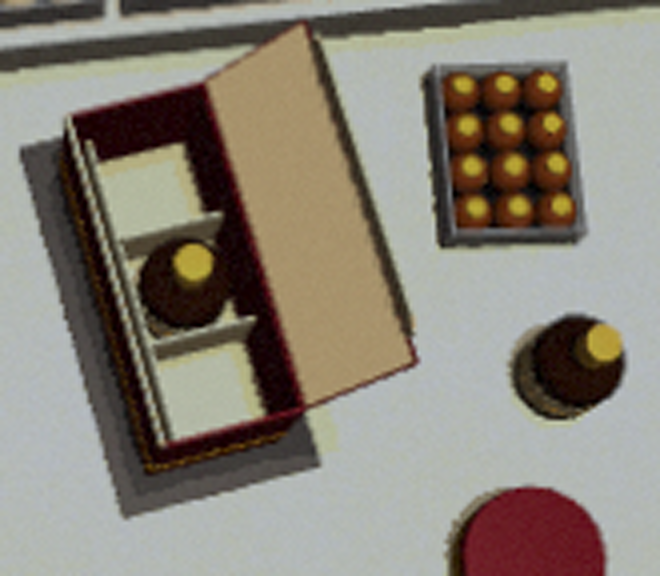

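View pics/b.png

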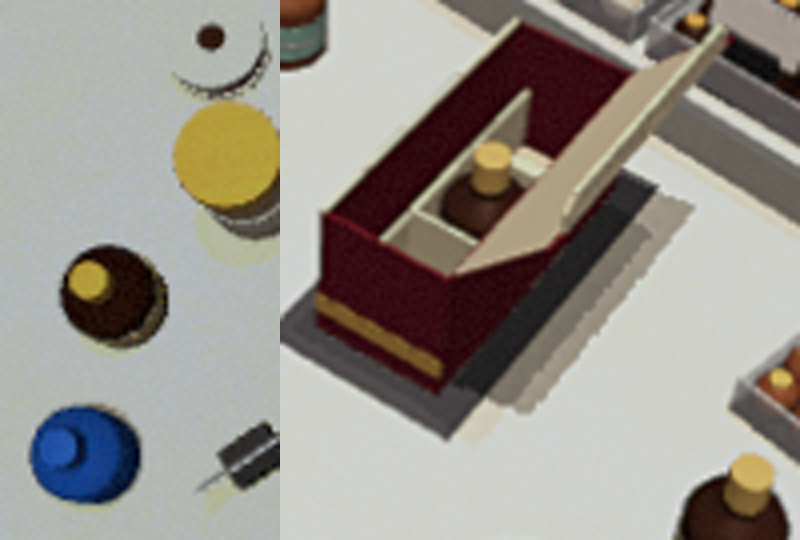

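```bash
cat >> h.py <<'E'
def cart(p):
    c,s=np.cos(p[2]),np.sin(p[2])
    return lambda X: np.array(X,float)@np.array([[c,s,0],[-s,c,0],[0,0,1]])+[p[0],p[1],0]
def lidpt(x,r,a): # r from hinge along lid
    return [x,-.05+r*np.cos(a),.1195+r*np.sin(a)]
E
python3 - <<'E'
from h import *
C=[[-.12,.05,.118],[.12,.05,.118],[.12,-.05,.118],[-.12,-.05,.118]]
T=[(365,229.5),(342.5,147.5),(376.2,139),(400,220.5)]
S=[(320.5,233),(370,185),(398,198.8),(351.3,248.8)]
SB=[(320,261),(350,278)]
def f(p):
    w=cart(p); r=[(proj("top",w(C))-T).ravel(),(proj("side",w(C))-S).ravel(),
     (proj("side",w([[-.12,.05,0],[-.12,-.05,0]]))-SB).ravel(),
     (proj("top",w([lidpt(.12,.091,p[3]),lidpt(-.12,.091,p[3])]))-[(402.5,124),(428.8,208)]).ravel()]
    return np.concatenate(r)
r=least_squares(f,[.65,0,.2,1.9]); print(r.x,np.round(r.fun,1))
w=cart(r.x)
print("cells",w([[-.079,-.009,.003],[.079,-.009,.003]]), "tip",w([lidpt(0,.091,r.x[3]),lidpt(0,.116,r.x[3]),[0,.05,.118],[0,0,0],[0,-.05,.1195]]))
for n,t,s in [("a",(212.5,235.5),(235,163.5)),("b",(475.8,203.8),(427.5,297.5)),("c",(373.2,183.8),(363,217.5))]:
    print(n,atz("top",t,.106),tri(t,s),atz("side",s,.106))
print("jar",atz("top",(190+228/4,165+157/4),.136),"blue",atz("top",(205,277),.1))
E
```

```text
[ 0.58910025 -0.10496323  0.13675912  2.29218852] [ 0.4 -0.5 -0.5 -2.1  0.8 -2.   1.8 -0.7 -1.8 -0.9 -1.5 -0.7  0.8 -0.1
 -0.1  1.5 -2.3  0.7 -2.1  1.6 -0.4 -2.1  0.8  0.5]
cells [[ 0.51206487 -0.12464952  0.003     ]
 [ 0.66858963 -0.10310887  0.003     ]] tip [[ 0.60411043 -0.21403443  0.18783072]
 [ 0.6063614  -0.23039104  0.20660289]
 [ 0.58228359 -0.05543008  0.118     ]
 [ 0.58910025 -0.10496323  0.        ]
 [ 0.59591691 -0.15449638  0.1195    ]]
a [0.49286692 0.33233228 0.106     ] (array([0.49831364, 0.33304347, 0.09465469]), np.float64(0.007662017623306856)) [0.49356982 0.31871374 0.106     ]
b [ 0.49991621 -0.38103186  0.106     ] (array([ 0.50147721, -0.38253009,  0.1057004 ]), np.float64(0.0037942028528599094)) [ 0.50313171 -0.38354111  0.106     ]
c [ 0.58631054 -0.11078052  0.106     ] (array([ 0.58726472, -0.11181799,  0.11233824]), np.float64(0.006355285285503546)) [ 0.59576638 -0.10934676  0.106     ]
jar [0.56007346 0.22969192 0.136     ] blue [0.38599608 0.36030133 0.1       ]
```

```bash
python3 - <<'E'
from h import *
t=cv2.imread("pics/top0.png"); s=cv2.imread("pics/side0.png")
A=np.hstack([crop(t,335,120,435,240,4),crop(s,315,170,415,290,4)])
c=[crop(t,198,221,228,251,4),crop(t,460,189,490,219,4),crop(t,358,169,388,199,4),crop(s,220,150,250,180,4),crop(s,412,284,442,314,4),crop(s,348,203,378,233,4)]
B=np.zeros((120,800,3),np.uint8); B[:,:720]=np.hstack(c)
cv2.imwrite("pics/c.png",np.vstack([A,B]))
print(bot.camera_model("side")["camera_from_world"][:3,:3].T@-bot.camera_model("side")["camera_from_world"][:3,3])
E
```

```text
[-0.10897073 -0.60909413  0.94731332]
```

View pics/c.png

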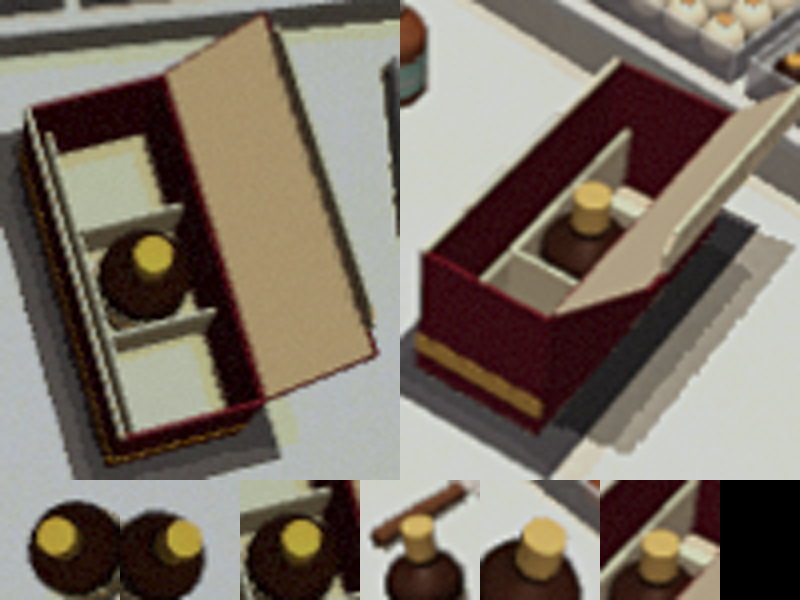

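```bash
python3 - <<'E'
from h import *
C=[[-.12,.05,.118],[.12,.05,.118],[.12,-.05,.118],[-.12,-.05,.118]]
T=np.array([(364.8,230),(343,147.5),(376.2,138.8),(400.5,220.5)])
S=np.array([(321.75,233.2),(369.2,185),(398.2,198.8),(353,249.2)])
def ft(p): return (proj("top",cart(p)(C))-T).ravel()
def fs(p): return (proj("side",cart(p)(C))-S).ravel()
for f in (ft,fs,lambda p:np.r_[ft(p),fs(p)]):
    r=least_squares(f,[.6,-.1,.14],loss='soft_l1',x_scale=[.1,.1,.1]); print(r.x,np.round(f(r.x),1)); 
p=r.x; w=cart(p)
def g(q):
    a,t=q
    L=[lidpt(.12,.091,a),lidpt(-.12,.091,a)]
    d=.025*np.array([0,np.cos(a-t),np.sin(a-t)])
    tip=[np.array(lidpt(x,.091,a))+d for x in (-.093,.093)]
    return np.r_[(proj("top",w(L))-[(401.5,123.5),(429,208)]).ravel(),(proj("top",w(tip))-[(428,200.5),(403.7,127.5)]).ravel(),
      (proj("side",w([tip[0],lidpt(-.103,.091,a)]))-[(385,228.8),(380.8,237)]).ravel()]
for q0 in ([2.3,.4],[2.3,1.5]):
    r=least_squares(g,q0); print(r.x,r.cost,np.round(r.fun,1))
for n,t,s in [("a",(212.2,235.5),(234.5,160.8)),("b",(475.8,203.8),(428.2,295.7)),("c",(373,184.2),(363.3,217.5))]:
    print(n,atz("top",t,.106),tri(t,s),atz("side",s,.106))
print("c exp",w([0,-.009,.1]))
E
```

```text
[ 0.58550792 -0.10293079  0.13397402] [-0.1  0.4 -1.5 -0.9  0.4 -0.4  0.7  0.8]
[ 0.5908083  -0.10779114  0.15321526] [-1.4 -0.3 -0.3 -0.7  1.3 -0.4  0.4  1.5]
[ 0.58738483 -0.10522118  0.14045778] [ 1.  -0.4 -1.  -1.5  0.8 -1.2  1.7 -0.2 -3.3 -0.6 -1.2 -0.5  0.2  0.1
 -2.   1.5]
[2.29545835 0.81021953] 22.077793572259097 [ 0.7 -1.1  1.   0.9  0.3 -4.   2.5  0.6 -3.4 -0.6 -1.9  1.5]
[2.29545889 0.81022336] 22.077793571999823 [ 0.7 -1.1  1.   0.9  0.3 -4.   2.5  0.6 -3.4 -0.6 -1.9  1.5]
a [0.49295426 0.33313535 0.106     ] (array([0.49606896, 0.33070805, 0.10768594]), np.float64(0.007971539041571)) [0.50080894 0.3306996  0.106     ]
b [ 0.49991621 -0.38103186  0.106     ] (array([ 0.50153875, -0.38152496,  0.11100629]), np.float64(0.006586762101989298)) [ 0.50846369 -0.38179465  0.106     ]
c [ 0.58525353 -0.11008432  0.106     ] (array([ 0.58711286, -0.11179034,  0.11203797]), np.float64(0.008322206520047917)) [ 0.59634813 -0.10991309  0.106     ]
c exp [ 0.5886448  -0.11413255  0.1       ]
```

>>> {"name": "send_rows", "arguments": {
  "slide": [
    [-40,-21,5],
    [-80,-42,10],
    [-115,-61,20],
    [-150,-80,30],
    [-185,-98,40],
    [-220,-117,50],
    [-255,-135,60],
    [-290,-154,70]
  ],
  "roll": [0,0,0,0,0,0,0,0],
  "claw": [1,1,1,1,1,1,1,1]
}}

```text
t: 0.77
eef_pos: [0.4747, 0.36, 0.1614]
tool_rot: [-0.0, 0.206, 0.978, -0.0]
contact_force: [1.2, 0.3, -0.9]
gripper_width: 0.998
grasp_force: 0.0
```

>>> {"name": "send_rows", "arguments": {
  "slide": [
    [-15,-8,5],
    [-30,-16,10],
    [-30,-16,10],
    [-30,-16,10],
    [-30,-16,10],
    [-30,-16,10],
    [-30,-16,10],
    [-30,-16,10]
  ],
  "roll": [0,0,0,0,0,0,0,0],
  "claw": [1,1,1,1,1,1,1,1]
}}

```text
t: 1.43
eef_pos: [0.4943, 0.3362, 0.1522]
tool_rot: [-0.0, 0.205, 0.979, 0.0]
contact_force: [0.0, -0.1, -0.3]
gripper_width: 1.0
grasp_force: 0.0
```

```bash
cat >> h.py <<'E'
def R():
    w,x,y,z=bot.get_obs()["tool_rot"]
    from scipy.spatial.transform import Rotation as Q
    return Q.from_quat([x,y,z,w]).as_matrix()
def go(target): # slide in mm to a world TCP target
    o=bot.get_obs(); return np.round(R().T@(np.array(target)-o["eef_pos"])*1000,1)
def st():
    o=bot.get_obs(); print("t",round(o["t"],2),"p",np.round(o["eef_pos"],4),"F",np.round(o["contact_force"],1),"w",round(o["gripper_width"],3),"g",round(o["grasp_force"],1))
E
python3 - <<'E'
from h import *
st(); print(R().round(3), go([.497,.332,.15]))
t=bot.read_camera("top")[:,:,::-1]; s=bot.read_camera("side")[:,:,::-1]
p=bot.get_obs()["eef_pos"]
for dz in (0,): print(proj("top",p),proj("side",p))
cv2.imwrite("pics/d.png",np.hstack([crop(t,170,180,270,280,4),crop(s,195,110,295,210,4)]))
E
```

```text
t 1.43 p [0.4943 0.3362 0.1522] F [ 0.  -0.1 -0.3] w 1.0 g 0.0
[[-0.916  0.402  0.   ]
 [ 0.402  0.916  0.001]
 [ 0.     0.001 -1.   ]] [-4.2 -2.7  2.2]
[[206.80043014 232.06607026]] [[230.30722313 148.83585415]]
```

View pics/d.png

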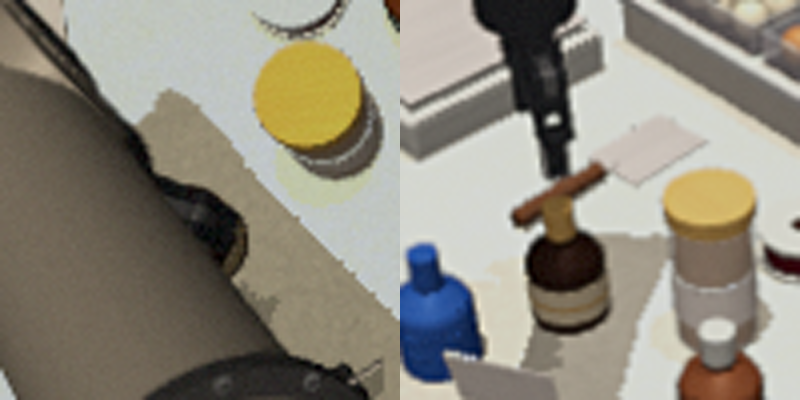

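>>> {"name": "send_rows", "arguments": {
  "slide": [
    [-4,-3,15],
    [-4,-3,30],
    [-4,-3,45],
    [-4,-3,60],
    [-4,-3,72],
    [-4,-3,78],
    [-4,-3,78],
    [-4,-3,78]
  ],
  "roll": [0,0,0,0,0,0,0,0],
  "claw": [1,1,1,1,1,1,0.8,0.6],
  "force": 30
}}

```text
t: 2.2
eef_pos: [0.4975, 0.3308, 0.0742]
tool_rot: [0.0, 0.206, 0.978, 0.0]
contact_force: [0.1, -0.4, 0.0]
gripper_width: 0.748
grasp_force: 0.0
```

>>> {"name": "send_rows", "arguments": {
  "slide": [
    [0,0,0],
    [0,0,0],
    [0,0,0],
    [0,0,0],
    [0,0,0],
    [0,0,0],
    [0,0,0],
    [0,0,0]
  ],
  "roll": [0,0,0,0,0,0,0,0],
  "claw": [0.5,0.4,0.3,0.2,0.1,0.0,0.0,0.0],
  "force": 30
}}

```text
t: 2.87
eef_pos: [0.498, 0.3313, 0.0747]
tool_rot: [0.001, 0.206, 0.978, 0.001]
contact_force: [0.5, 1.9, 6.6]
gripper_width: 0.295
grasp_force: 30.5
```

>>> {"name": "send_rows", "arguments": {
  "slide": [
    [0,0,-15],
    [0,0,-45],
    [0,0,-80],
    [0,0,-115],
    [0,0,-145],
    [-5,-5,-160],
    [-17,-17,-165],
    [-35,-35,-165]
  ],
  "roll": [0,0,0,0,0,0,0,0],
  "claw": [0,0,0,0,0,0,0,0]
}}

```text
t: 3.53
eef_pos: [0.5143, 0.2866, 0.24]
tool_rot: [-0.0, 0.204, 0.979, 0.001]
contact_force: [0.8, -0.2, -2.9]
gripper_width: 0.294
grasp_force: 30.1
```

>>> {"name": "send_rows", "arguments": {
  "slide": [
    [-24,-24,0],
    [-50,-50,0],
    [-76,-76,0],
    [-102,-102,0],
    [-128,-128,0],
    [-154,-154,0],
    [-180,-180,0],
    [-205,-205,0]
  ],
  "roll": [0,0,0,0,0,0,0,0],
  "claw": [0,0,0,0,0,0,0,0]
}}

```text
t: 4.2
eef_pos: [0.6191, 0.0118, 0.2377]
tool_rot: [-0.002, 0.207, 0.978, -0.001]
contact_force: [-0.2, 0.0, -3.3]
gripper_width: 0.292
grasp_force: 30.1
```

>>> {"name": "send_rows", "arguments": {
  "slide": [
    [-24,-24,0],
    [-46,-46,0],
    [-65,-65,0],
    [-80,-80,0],
    [-88,-88,0],
    [-90,-90,0],
    [-90,-90,0],
    [-90,-90,0]
  ],
  "roll": [0,0,0,0,0,0,0,0],
  "claw": [0,0,0,0,0,0,0,0]
}}

```text
t: 4.87
eef_pos: [0.6655, -0.1024, 0.2384]
tool_rot: [-0.001, 0.206, 0.979, 0.001]
contact_force: [-0.3, 0.9, -2.4]
gripper_width: 0.296
grasp_force: 30.0
```

```bash
python3 - <<'E'
from h import *
st(); print(go([.6675,-.1034,.215]))
t=bot.read_camera("top")[:,:,::-1]; s=bot.read_camera("side")[:,:,::-1]
p=bot.get_obs()["eef_pos"]+[0,0,.0295]
print(proj("top",p),proj("side",p))
cv2.imwrite("pics/e.png",np.hstack([crop(t,310,100,440,240,3),crop(s,310,120,440,260,3)]))
E
```

```text
t 4.87 p [ 0.6655 -0.1024  0.2384] F [-0.3  0.9 -2.4] w 0.296 g 30.0
[-2.3 -0.1 23.4]
[[372.44287244 134.04636958]] [[384.26640056 157.120751  ]]
```

View pics/e.png

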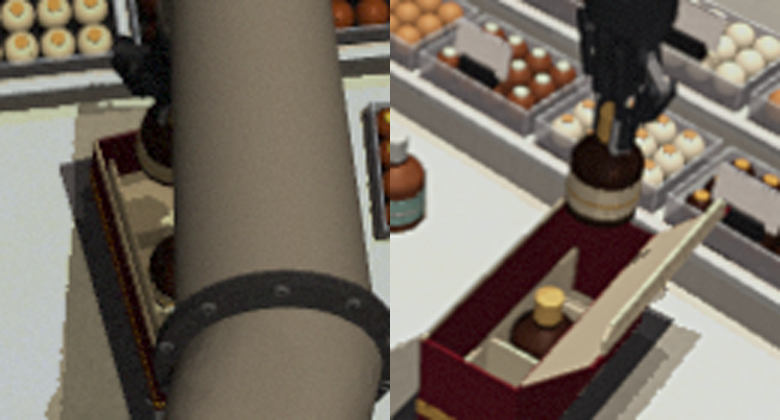

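```bash
python3 - <<'E'
from h import *
p=bot.get_obs()["eef_pos"]; b=p-[0,0,.074]
th=np.linspace(0,2*np.pi,73)
def sil(n,q):
    P=np.concatenate([np.c_[q[0]+.033*np.cos(th),q[1]+.033*np.sin(th),0*th+q[2]+z] for z in (0,.054)])
    u=proj(n,P); return u[:,0].min(),u[:,0].max(),u[:,1].max()
print("held side",sil("side",b),"obs 368.3 395 195.7"); print("held top",sil("top",b),"obs left 356")
# gold_c cap top and label in side at expected centre, per carton estimates
for pp in ([.588,-.1055,.14],[.5855,-.1029,.134],[.5908,-.1078,.153]):
    w=cart(pp); print(proj("side",w([0,-.009,.109])),proj("top",w([0,-.009,.109])),"obs 363.2 217.8 / 373 184.2")
    # insert corners seen: divider tops at panel, floor corners
    print(proj("top",w([[.12,.05,.118],[.117,.029,.06],[-.117,.029,.06],[.0395,.029,.065],[-.0395,.029,.065],[.0395,-.047,.065],[-.0395,-.047,.065]])).round(1).tolist())
E
```

```text
held side (np.float64(367.4386369047333), np.float64(394.62521961169364), np.float64(196.07563210880863)) obs 368.3 395 195.7
held top (np.float64(355.65003038271567), np.float64(383.4323562501845), np.float64(161.03870355509244)) obs left 356
[[362.9666225  218.85261455]] [[374.49735461 182.31366828]] obs 363.2 217.8 / 373 184.2
[[342.1, 145.8], [348.6, 152.3], [370.9, 230.1], [355.9, 176.8], [363.5, 203.2], [381.8, 170.4], [389.6, 196.6]]
[[361.6103204  218.83255819]] [[373.68152674 183.31687099]] obs 363.2 217.8 / 373 184.2
[[341.5, 146.6], [348.0, 153.1], [369.8, 231.1], [355.2, 177.7], [362.6, 204.1], [381.1, 171.4], [388.8, 197.7]]
[[364.32177119 218.74741231]] [[375.18065908 181.19616049]] obs 363.2 217.8 / 373 184.2
[[342.4, 145.1], [348.8, 151.5], [372.1, 229.0], [356.5, 175.9], [364.4, 202.2], [382.2, 169.3], [390.4, 195.3]]
```

>>> {"name": "send_rows", "arguments": {
  "slide": [
    [0,0,10],
    [0,0,25],
    [0,0,40],
    [0,0,55],
    [0,0,70],
    [0,0,82],
    [0,0,88],
    [0,0,88]
  ],
  "roll": [0,0,0,0,0,0,0,0],
  "claw": [0,0,0,0,0,0,0,0]
}}

```text
t: 5.63
eef_pos: [0.6648, -0.1037, 0.1491]
tool_rot: [-0.002, 0.206, 0.979, -0.0]
contact_force: [-0.0, 0.3, -3.5]
gripper_width: 0.291
grasp_force: 30.0
```

>>> {"name": "send_rows", "arguments": {
  "slide": [
    [0,0,2],
    [0,0,4],
    [0,0,7],
    [0,0,10],
    [0,0,13],
    [0,0,16],
    [0,0,18],
    [0,0,18]
  ],
  "roll": [0,0,0,0,0,0,0,0],
  "claw": [0,0,0,0,0,0,0,0]
}}

```text
t: 6.3
eef_pos: [0.6656, -0.1045, 0.1323]
tool_rot: [-0.0, 0.206, 0.978, -0.0]
contact_force: [-0.3, 0.6, -3.0]
gripper_width: 0.295
grasp_force: 30.0
```

>>> {"name": "send_rows", "arguments": {
  "slide": [
    [0,1,6],
    [0,1,13],
    [0,1,20],
    [0,1,27],
    [0,1,34],
    [0,1,40],
    [0,1,45],
    [0,1,46]
  ],
  "roll": [0,0,0,0,0,0,0,0],
  "claw": [0,0,0,0,0,0,0,0]
}}

```text
t: 6.97
eef_pos: [0.6657, -0.1035, 0.0856]
tool_rot: [-0.001, 0.206, 0.978, -0.0]
contact_force: [0.6, -0.0, -3.1]
gripper_width: 0.294
grasp_force: 30.0
```

>>> {"name": "send_rows", "arguments": {
  "slide": [
    [0,0,1],
    [0,0,2],
    [0,0,3],
    [0,0,4],
    [0,0,5],
    [0,0,6],
    [0,0,7],
    [0,0,7]
  ],
  "roll": [0,0,0,0,0,0,0,0],
  "claw": [0,0,0,0,0,0,0,0]
}}

```text
t: 7.63
eef_pos: [0.6663, -0.1035, 0.0798]
tool_rot: [-0.0, 0.206, 0.978, 0.0]
contact_force: [0.1, 0.5, -3.0]
gripper_width: 0.293
grasp_force: 30.0
```

Still hanging (−3 N); lower to touch, then release by a little.

>>> {"name": "send_rows", "arguments": {
  "slide": [
    [0,0,0.5],
    [0,0,1],
    [0,0,1.5],
    [0,0,2],
    [0,0,2.5],
    [0,0,2.5],
    [0,0,2.5],
    [0,0,2.5]
  ],
  "roll": [0,0,0,0,0,0,0,0],
  "claw": [0,0,0,0,0,0,0,0]
}}

```text
t: 8.3
eef_pos: [0.6668, -0.1027, 0.0779]
tool_rot: [0.0, 0.206, 0.979, 0.001]
contact_force: [-0.7, 5.0, 4.2]
gripper_width: 0.291
grasp_force: 31.0
```

>>> {"name": "send_rows", "arguments": {
  "slide": [
    [0,0,0],
    [0,0,0],
    [0,0,0],
    [0,0,0],
    [0,0,0],
    [0,0,-3],
    [0,0,-8],
    [0,0,-15]
  ],
  "roll": [0,0,0,0,0,0,0,0],
  "claw": [0.35,0.4,0.44,0.44,0.44,0.44,0.44,0.44]
}}

```text
t: 8.97
eef_pos: [0.6657, -0.1049, 0.0923]
tool_rot: [-0.001, 0.207, 0.978, -0.001]
contact_force: [-0.2, -0.6, 0.4]
gripper_width: 0.437
grasp_force: 0.0
```

>>> {"name": "send_rows", "arguments": {
  "slide": [
    [0,0,-10],
    [0,0,-35],
    [0,0,-65],
    [0,0,-100],
    [0,0,-135],
    [0,0,-165],
    [0,-10,-180],
    [2,-30,-180]
  ],
  "roll": [0,0,0,0,0,0,0,0],
  "claw": [0.44,0.44,0.44,0.44,0.44,0.44,0.44,0.44]
}}

```text
t: 9.63
eef_pos: [0.6557, -0.1285, 0.2784]
tool_rot: [0.005, 0.205, 0.979, 0.001]
contact_force: [0.3, 1.0, -0.3]
gripper_width: 0.437
grasp_force: 0.0
```

>>> {"name": "send_rows", "arguments": {
  "slide": [
    [5,-35,0],
    [9,-72,0],
    [14,-110,0],
    [19,-148,0],
    [24,-186,0],
    [29,-224,10],
    [34,-262,30],
    [37,-290,55]
  ],
  "roll": [0,0,0,0,0,0,0,0],
  "claw": [0.44,0.44,0.6,0.8,1,1,1,1]
}}

```text
t: 10.3
eef_pos: [0.4999, -0.385, 0.2201]
tool_rot: [0.002, 0.208, 0.978, -0.002]
contact_force: [0.6, -1.0, -0.6]
gripper_width: 0.998
grasp_force: 0.0
```

```bash
python3 - <<'E'
from h import *
st(); print(go([.502,-.3815,.074]))
t=bot.read_camera("top")[:,:,::-1]; s=bot.read_camera("side")[:,:,::-1]
cv2.imwrite("pics/f.png",np.hstack([crop(t,325,115,485,255,3)[:, :400],crop(s,310,165,440,305,3)]))
E
```

```text
t 10.3 p [ 0.4999 -0.385   0.2201] F [ 0.6 -1.  -0.6] w 0.998 g 0.0
[  0.3   4.3 146.1]
```

View pics/f.png

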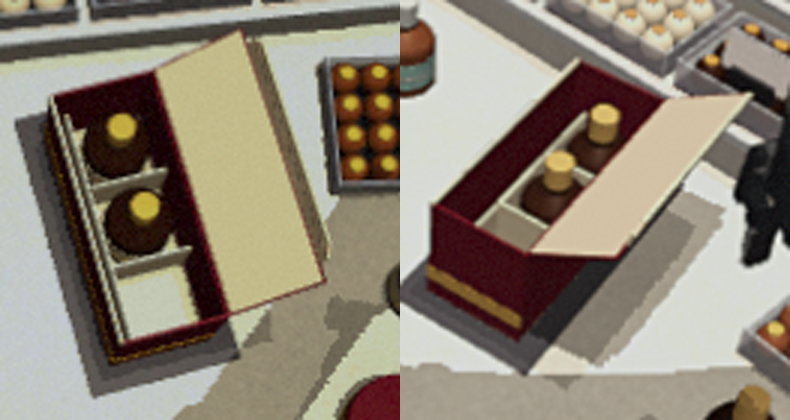

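>>> {"name": "send_rows", "arguments": {
  "slide": [
    [0,4,20],
    [0,4,50],
    [0,4,80],
    [0,4,105],
    [0,4,125],
    [0,4,140],
    [0,4,146],
    [0,4,146]
  ],
  "roll": [0,0,0,0,0,0,0,0],
  "claw": [1,1,1,1,1,1,0.9,0.7]
}}

```text
t: 11.07
eef_pos: [0.5027, -0.3763, 0.0708]
tool_rot: [-0.001, 0.206, 0.978, 0.0]
contact_force: [-0.0, 0.8, 0.2]
gripper_width: 0.782
grasp_force: 0.0
```

>>> {"name": "send_rows", "arguments": {
  "slide": [
    [0,0,0],
    [0,0,0],
    [0,0,0],
    [0,0,0],
    [0,0,0],
    [0,0,0],
    [0,0,0],
    [0,0,0]
  ],
  "roll": [0,0,0,0,0,0,0,0],
  "claw": [0.5,0.4,0.3,0.2,0.1,0.0,0.0,0.0],
  "force": 30
}}

```text
t: 11.73
eef_pos: [0.5036, -0.3783, 0.0729]
tool_rot: [0.001, 0.207, 0.978, -0.001]
contact_force: [-1.7, -2.3, 5.9]
gripper_width: 0.291
grasp_force: 31.6
```

>>> {"name": "send_rows", "arguments": {
  "slide": [
    [0,0,-15],
    [0,0,-45],
    [0,0,-80],
    [0,0,-115],
    [0,0,-150],
    [0,0,-185],
    [0,0,-220],
    [0,0,-242]
  ],
  "roll": [0,0,0,0,0,0,0,0],
  "claw": [0,0,0,0,0,0,0,0]
}}

```text
t: 12.4
eef_pos: [0.5035, -0.3769, 0.3171]
tool_rot: [0.002, 0.206, 0.978, -0.0]
contact_force: [0.4, -1.1, -2.0]
gripper_width: 0.295
grasp_force: 30.9
```

>>> {"name": "send_rows", "arguments": {
  "slide": [
    [5,12,0],
    [15,37,0],
    [29,70,0],
    [43,105,0],
    [57,140,0],
    [72,175,0],
    [85,207,0],
    [93,226,0]
  ],
  "roll": [0,0,0,0,0,0,0,0],
  "claw": [0,0,0,0,0,0,0,0]
}}

```text
t: 13.07
eef_pos: [0.5082, -0.1266, 0.3118]
tool_rot: [-0.002, 0.204, 0.979, 0.001]
contact_force: [0.8, -0.1, -2.8]
gripper_width: 0.3
grasp_force: 30.6
```

>>> {"name": "send_rows", "arguments": {
  "slide": [
    [2,4,0],
    [3,8,0],
    [3,8,15],
    [3,8,35],
    [3,8,55],
    [3,8,70],
    [3,8,76],
    [3,8,76]
  ],
  "roll": [0,0,0,0,0,0,0,0],
  "claw": [0,0,0,0,0,0,0,0]
}}

```text
t: 13.73
eef_pos: [0.5082, -0.1249, 0.2355]
tool_rot: [-0.002, 0.207, 0.978, -0.0]
contact_force: [-0.3, -0.3, -2.2]
gripper_width: 0.296
grasp_force: 30.7
```

```bash
python3 - <<'E'
from h import *
st(); print(go([.5095,-.1242,.149]))
t=bot.read_camera("top")[:,:,::-1]; s=bot.read_camera("side")[:,:,::-1]
p=bot.get_obs()["eef_pos"]; b=p-[0,0,.073]
th=np.linspace(0,2*np.pi,73)
for n in ("side","top"):
    u=proj(n,np.concatenate([np.c_[b[0]+.033*np.cos(th),b[1]+.033*np.sin(th),0*th+b[2]+z] for z in (0,.054)])); print(n,u.min(0),u.max(0))
cv2.imwrite("pics/g.png",np.hstack([crop(t,325,115,455,255,3),crop(s,300,165,430,305,3)]))
E
```

```text
t 13.73 p [ 0.5082 -0.1249  0.2355] F [-0.3 -0.3 -2.2] w 0.296 g 30.7
[-1.3  1.3 86.5]
side [334.18213087 195.70598177] [362.70345247 230.40938588]
top [372.38317512 187.45475115] [401.8734181  218.29196588]
```

View pics/g.png

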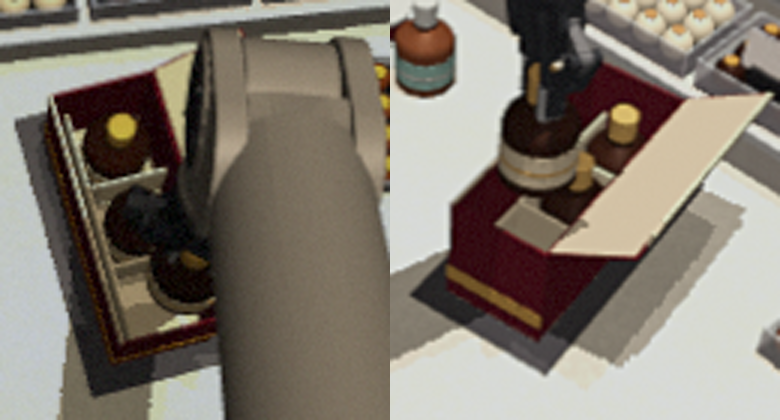

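>>> {"name": "send_rows", "arguments": {
  "slide": [
    [1,1,10],
    [1,2,25],
    [1,2.5,40],
    [1,2.5,55],
    [1,2.5,68],
    [1,2.5,80],
    [1,2.5,86],
    [1,2.5,86]
  ],
  "roll": [0,0,0,0,0,0,0,0],
  "claw": [0,0,0,0,0,0,0,0]
}}

```text
t: 14.5
eef_pos: [0.5093, -0.1212, 0.1505]
tool_rot: [-0.001, 0.206, 0.978, -0.0]
contact_force: [-0.1, -0.6, -2.1]
gripper_width: 0.297
grasp_force: 30.8
```

>>> {"name": "send_rows", "arguments": {
  "slide": [
    [0,0,2],
    [0,0,4],
    [0,0,7],
    [0,0,10],
    [0,0,13],
    [0,0,16],
    [0,0,18],
    [0,0,18]
  ],
  "roll": [0,0,0,0,0,0,0,0],
  "claw": [0,0,0,0,0,0,0,0]
}}

```text
t: 15.17
eef_pos: [0.5095, -0.1213, 0.133]
tool_rot: [-0.0, 0.206, 0.978, -0.0]
contact_force: [0.1, -0.4, -2.3]
gripper_width: 0.296
grasp_force: 30.8
```

>>> {"name": "send_rows", "arguments": {
  "slide": [
    [0,0,6],
    [0,0,13],
    [0,0,20],
    [0,0,27],
    [0,0,34],
    [0,0,40],
    [0,0,46],
    [0,0,48]
  ],
  "roll": [0,0,0,0,0,0,0,0],
  "claw": [0,0,0,0,0,0,0,0]
}}

```text
t: 15.83
eef_pos: [0.5093, -0.1213, 0.0843]
tool_rot: [-0.001, 0.206, 0.978, -0.0]
contact_force: [-0.4, 0.2, -2.3]
gripper_width: 0.294
grasp_force: 30.8
```

>>> {"name": "send_rows", "arguments": {
  "slide": [
    [0,0,1],
    [0,0,2],
    [0,0,3],
    [0,0,4],
    [0,0,5],
    [0,0,6],
    [0,0,7],
    [0,0,7]
  ],
  "roll": [0,0,0,0,0,0,0,0],
  "claw": [0,0,0,0,0,0,0,0]
}}

```text
t: 16.5
eef_pos: [0.5098, -0.1214, 0.0784]
tool_rot: [-0.0, 0.206, 0.978, 0.0]
contact_force: [-0.0, -0.0, -3.1]
gripper_width: 0.298
grasp_force: 30.8
```

>>> {"name": "send_rows", "arguments": {
  "slide": [
    [0,0,0.5],
    [0,0,1],
    [0,0,1.5],
    [0,0,2],
    [0,0,2.5],
    [0,0,2.5],
    [0,0,2.5],
    [0,0,2.5]
  ],
  "roll": [0,0,0,0,0,0,0,0],
  "claw": [0,0,0,0,0,0,0,0]
}}

```text
t: 17.17
eef_pos: [0.5099, -0.1214, 0.076]
tool_rot: [0.0, 0.206, 0.978, 0.0]
contact_force: [-0.8, -0.4, -2.2]
gripper_width: 0.299
grasp_force: 30.8
```

>>> {"name": "send_rows", "arguments": {
  "slide": [
    [0,0,0.5],
    [0,0,1],
    [0,0,1.5],
    [0,0,1.5],
    [0,0,1.5],
    [0,0,1.5],
    [0,0,1.5],
    [0,0,1.5]
  ],
  "roll": [0,0,0,0,0,0,0,0],
  "claw": [0,0,0,0,0,0,0,0]
}}

```text
t: 17.83
eef_pos: [0.5101, -0.1222, 0.0756]
tool_rot: [0.0, 0.207, 0.978, -0.0]
contact_force: [-3.7, -1.2, 10.0]
gripper_width: 0.298
grasp_force: 31.3
```

>>> {"name": "send_rows", "arguments": {
  "slide": [
    [0,0,-0.5],
    [0,0,-0.5],
    [0,0,-0.5],
    [0,0,-0.5],
    [0,0,-0.5],
    [0,0,-3],
    [0,0,-8],
    [0,0,-15]
  ],
  "roll": [0,0,0,0,0,0,0,0],
  "claw": [0.35,0.4,0.44,0.44,0.44,0.44,0.44,0.44]
}}

```text
t: 18.5
eef_pos: [0.5094, -0.1214, 0.0894]
tool_rot: [-0.001, 0.206, 0.978, -0.0]
contact_force: [1.1, -0.4, 0.0]
gripper_width: 0.443
grasp_force: 0.0
```

>>> {"name": "send_rows", "arguments": {
  "slide": [
    [0,0,-10],
    [0,0,-35],
    [0,0,-65],
    [0,0,-100],
    [0,0,-135],
    [0,15,-165],
    [0,40,-190],
    [0,75,-200]
  ],
  "roll": [0,0,0,0,0,0,0,0],
  "claw": [0.44,0.44,0.44,0.44,0.44,0.3,0.1,0]
}}

```text
t: 19.17
eef_pos: [0.5413, -0.0554, 0.2951]
tool_rot: [0.004, 0.209, 0.978, 0.0]
contact_force: [1.5, -1.4, 0.0]
gripper_width: 0.027
grasp_force: 0.0
```

>>> {"name": "send_rows", "arguments": {
  "slide": [
    [0,35,0],
    [0,70,0],
    [0,100,0],
    [0,120,0],
    [0,120,0],
    [0,120,0],
    [0,120,0],
    [0,120,0]
  ],
  "roll": [0,0,0,0,0,0,0,0],
  "claw": [0,0,0,0,0,0,0,0]
}}

```text
t: 19.83
eef_pos: [0.5883, 0.0552, 0.29]
tool_rot: [0.0, 0.208, 0.978, -0.0]
contact_force: [0.1, 0.3, 0.4]
gripper_width: 0.0
grasp_force: 0.0
```

```bash
python3 - <<'E'
from h import *
st()
t=bot.read_camera("top")[:,:,::-1]; s=bot.read_camera("side")[:,:,::-1]
cv2.imwrite("pics/h.png",np.hstack([crop(t,335,115,435,245,4),crop(s,315,160,415,290,4)]))
E
```

```text
t 19.83 p [0.5883 0.0552 0.29  ] F [0.1 0.3 0.4] w 0.0 g 0.0
```

View pics/h.png

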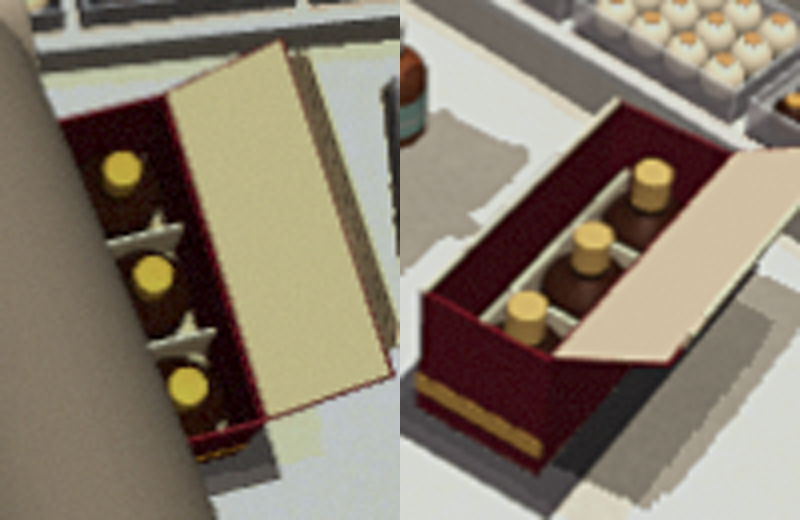

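```bash
python3 - <<'E'
from h import *
p=[.5865,-.104,.137]; w=cart(p)
def lid(q): return np.r_[(proj("top",w([lidpt(.12,.091,q[0]),lidpt(-.12,.091,q[0])]))-[(405.8,125.5),(432.8,208.8)]).ravel(),(proj("side",w(lidpt(-.12,.091,q[0])))-[382,250]).ravel()]
r=least_squares(lid,[2.4]); print(r.x,r.fun.round(1)); a=r.x[0]
print("edge",w(lidpt(0,.091,a)))
for t in (0,.2,.4,.6,.8,1,1.2):
    d=.025*np.array([0,np.cos(a-t),np.sin(a-t)])
    tip=[np.array(lidpt(x,.091,a))+d for x in (-.093,.093)]
    print(t,proj("top",w(tip)).round(1).tolist(),proj("side",w(tip)).round(1).tolist(),w(tip).mean(0).round(3))
E
```

```text
[2.55788836] [ 0.6 -1.2  0.8  0.8 -2.9  1.1]
edge [ 0.60369888 -0.22875288  0.1696518 ]
0 [[439.6, 196.3], [417.9, 129.6]] [[393.5, 244.3], [429.4, 201.3]] [ 0.607 -0.249  0.183]
0.2 [[438.8, 196.2], [417.1, 129.3]] [[392.6, 242.6], [428.6, 199.7]] [ 0.606 -0.246  0.187]
0.4 [[437.6, 196.3], [415.9, 129.2]] [[391.3, 240.9], [427.4, 198.2]] [ 0.606 -0.242  0.19 ]
0.6 [[436.2, 196.4], [414.5, 129.2]] [[389.8, 239.3], [426.1, 196.8]] [ 0.605 -0.238  0.193]
0.8 [[434.5, 196.8], [412.8, 129.4]] [[388.1, 238.0], [424.5, 195.6]] [ 0.604 -0.233  0.194]
1 [[432.7, 197.2], [411.1, 129.8]] [[386.2, 236.9], [422.8, 194.7]] [ 0.604 -0.228  0.195]
1.2 [[430.8, 197.7], [409.2, 130.3]] [[384.4, 236.1], [421.0, 194.1]] [ 0.603 -0.224  0.194]
```

>>> {"name": "send_rows", "arguments": {
  "slide": [
    [-10,-19,0],
    [-25,-47,0],
    [-43,-82,0],
    [-62,-117,0],
    [-81,-153,0],
    [-100,-189,0],
    [-119,-225,0],
    [-135,-255,0]
  ],
  "roll": [3,9,15,21,27,33,39,44],
  "claw": [0,0,0,0,0,0,0,0]
}}

```text
t: 20.6
eef_pos: [0.6077, -0.2358, 0.29]
tool_rot: [0.001, 0.562, 0.827, -0.001]
contact_force: [1.0, 0.5, 0.5]
gripper_width: -0.003
grasp_force: 0.0
```

```bash
cat >> h.py <<'E'
PC=[.5865,-.104,.137]
def tc(): # TCP in carton frame (mm), tool x angle error to carton y (deg)
    p=bot.get_obs()["eef_pos"]; c,s=np.cos(PC[2]),np.sin(PC[2]); d=p[:2]-PC[:2]
    x=R()[:,0]; e=np.degrees(PC[2]+np.pi/2-np.arctan2(x[1],x[0]))
    print("carton mm",np.round([1e3*(c*d[0]+s*d[1]),1e3*(-s*d[0]+c*d[1]),1e3*p[2]],1),"tool x needs turn ccw",round(e,1)); st()
E
python3 -c "
from h import *
tc(); print(bot.get_obs()['q'].round(2)); print(go([.6097,-.2724,.25]))"
```

```text
carton mm [   3.  -133.5  290. ] tool x needs turn ccw -13.8
t 20.6 p [ 0.6077 -0.2358  0.29  ] F [1.  0.5 0.5] w -0.003 g 0.0
[-0.02  0.41  0.41  1.57 -0.17  1.2   0.8 ]
[-34.7 -11.6  40.1]
```

>>> {"name": "send_rows", "arguments": {
  "slide": [
    [-12,-4,0],
    [-25,-9,0],
    [-35,-12,0],
    [-35,-12,20],
    [-35,-12,50],
    [-35,-12,80],
    [-35,-12,103],
    [-35,-12,110]
  ],
  "roll": [7,14,14,14,14,14,14,14],
  "claw": [0,0,0,0,0,0,0,0]
}}

```text
t: 21.27
eef_pos: [0.6087, -0.267, 0.1755]
tool_rot: [-0.003, 0.654, 0.757, -0.001]
contact_force: [-0.8, -0.1, -0.1]
gripper_width: 0.002
grasp_force: 0.0
```

```bash
python3 -c "
from h import *
tc()"
```

```text
carton mm [  -0.2 -164.5  175.5] tool x needs turn ccw -0.5
t 21.27 p [ 0.6087 -0.267   0.1755] F [-0.8 -0.1 -0.1] w 0.002 g 0.0
```

>>> {"name": "send_rows", "arguments": {
  "slide": [
    [5,0,0],
    [10,0,0],
    [15,0,0],
    [20,0,0],
    [25,0,0],
    [30,0,0],
    [35,0,0],
    [37,0,0]
  ],
  "roll": [0,0,0,0,0,0,0,0],
  "claw": [0,0,0,0,0,0,0,0]
}}

```text
t: 21.93
eef_pos: [0.6061, -0.23, 0.1798]
tool_rot: [-0.0, 0.654, 0.756, 0.0]
contact_force: [-0.0, 0.2, -0.0]
gripper_width: -0.001
grasp_force: 0.2
```

```bash
python3 - <<'E'
from h import *
tc()
# side-view detection: edge map of lid/tab near right half, report intensity profile along line through tab mid
s=bot.read_camera("side"); cv2.imwrite("pics/i.png",s[:,:,::-1])
s0=cv2.imread("pics/side0.png")[:,:,::-1]
w=cart(PC)
# tab sample points at x=-.07: score mean brightness of points along the tab for tuck hypotheses (top camera)
t=bot.read_camera("top"); cv2.imwrite("pics/it.png",t[:,:,::-1])
def sample(im,n,P):
    return [im[int(round(v)),int(round(u))].tolist() for u,v in proj(n,P)]
for x in (-.05,-.08,.06):
    L=[w(lidpt(x,r,2.56)) for r in np.arange(.070,.125,.005)]
    print(x,"top",[sum(c)//3 for c in sample(t,"top",L)],"side",[sum(c)//3 for c in sample(s,"side",L)])
E
```

```text
carton mm [   2.2 -127.5  179.8] tool x needs turn ccw -0.4
t 21.93 p [ 0.6061 -0.23    0.1798] F [-0.   0.2 -0. ] w -0.001 g 0.2
-0.05 top [48, 55, 64, 64, 70, 76, 80, 82, 85, 90, 96] side [173, 173, 174, 175, 178, 179, 45, 156, 156, 156, 154]
-0.08 top [26, 36, 50, 37, 62, 88, 81, 95, 92, 100, 102] side [174, 200, 197, 195, 193, 201, 64, 116, 123, 120, 119]
0.06 top [87, 82, 91, 107, 163, 196, 90, 6, 13, 19, 19] side [25, 23, 26, 58, 130, 119, 119, 179, 217, 209, 171]
```

```bash
python3 - <<'E'
from h import *
s=cv2.imread("pics/i.png"); w=cart(PC)
for x in (-.085,-.075,-.065):
    # bend tab plane cross-section at x: image curve of tuck hypotheses
    print(x,[int(s[int(round(v)),int(round(u))].mean()) for u,v in proj("side",[w(lidpt(x,r,2.56)) for r in np.arange(.05,.105,.0025)])])
for tk in (.8,1.2,1.6,1.8,2.0):
    tip=w(np.array(lidpt(-.075,.091,2.56))+.025*np.array([0,np.cos(2.56-tk),np.sin(2.56-tk)]))
    print(tk,proj("side",tip).round(1))
print(proj("side",[w(lidpt(-.075,r,2.56)) for r in (.05,.075,.091)]).round(1).tolist())
# gray patch around
g=cv2.cvtColor(s,cv2.COLOR_BGR2GRAY); print(g[224:258:2,372:402:2])
E
```

```text
-0.085 [171, 170, 171, 171, 170, 170, 171, 172, 172, 168, 168, 131, 158, 189, 192, 192, 192, 193, 197, 178, 86, 46]
-0.075 [171, 171, 171, 170, 171, 170, 170, 171, 170, 191, 204, 204, 204, 196, 191, 192, 196, 196, 195, 145, 63, 63]
-0.065 [172, 172, 172, 172, 170, 168, 168, 188, 193, 198, 197, 192, 192, 185, 189, 177, 178, 178, 179, 186, 88, 39]
0.8 [[392.  233.6]]
1.2 [[388.3 231.7]]
1.6 [[384.8 231.1]]
1.8 [[383.2 231.4]]
2.0 [[381.9 231.9]]
[[375.5, 239.7], [383.6, 239.7], [388.9, 239.8]]
[[143 113  92  99  99  98  98  98  97  96  99 120 118 119 120]
 [ 98  83 100  97 100  97  98  97  96 135 139 118 119 120 119]
 [ 87  99  97 100  98  99  97  95 133 182 182 116 118 120 120]
 [100  98  99 100  98  97  95 117 182 180 188 134 118 121  47]
 [ 98  98  98  97  97  94 109 181 180 180 188 184 138  65 111]
 [ 98  96  95  92 113 176 178 179 179 180 181 184 133  75 165]
 [ 93 104 166 178 180 168 200 184 187 181 182 159  42 125 127]
 [180 181 178 178 177 175 201 200 197 201 187  44 126 125 125]
 [177 177 177 176 176 176 207 201 199 201  65 118 123 124 121]
 [177 176 177 177 178 136 195 198 203  87  99 124 124 125 123]
 [177 176 179 197 177  91 162 206 129  77 126 125 124 125 123]
 [178 195 197 196 184 182 123 144  64 122 124 123 124 123 123]
 [200 200 199 200 201 200  47  50 124 124 120 121 123 120 121]
 [ 84  90 103 108 123  61  41 121 122 120 122 122 123 122 124]
 [ 33  35  33  30  33  35 118 119 120 121 121 119 121 126 158]
 [ 38  39  40  36  36 102 123 120 122 122 121 120 121 157 157]
 [ 39  36  35  33  90 126 122 121 120 120 119 120 126 161 156]]
```

>>> {"name": "send_rows", "arguments": {
  "slide": [
    [2,0,0],
    [4,0,1],
    [6,0,2],
    [7,0,2],
    [7,0,2],
    [7,0,2],
    [7,0,2],
    [7,0,2]
  ],
  "roll": [0,0,0,0,0,0,0,0],
  "claw": [0,0,0,0,0,0,0,0]
}}

```text
t: 22.7
eef_pos: [0.6049, -0.2243, 0.1775]
tool_rot: [-0.0, 0.655, 0.756, 0.0]
contact_force: [0.8, -0.2, -0.4]
gripper_width: 0.002
grasp_force: 0.0
```

```bash
python3 - <<'E'
from h import *
tc()
s=bot.read_camera("side"); cv2.imwrite("pics/j.png",s[:,:,::-1])
g=cv2.cvtColor(s,cv2.COLOR_RGB2GRAY); print(g[224:252:2,372:402:2])
E
```

```text
carton mm [   1.8 -121.7  177.5] tool x needs turn ccw -0.3
t 22.7 p [ 0.6049 -0.2243  0.1775] F [ 0.8 -0.2 -0.4] w 0.002 g 0.0
[[142 114  91  99  96  98  97  97  97  93 120 122 120 120 121]
 [100  84  98  98  97  99  98  98 106 129 120 121 120 121 122]
 [ 90 100  99  99  98  98  96  99 196 198 118 119 121 122 121]
 [101  97 100  98  98  96  97 192 198 200 149 116 121 122  39]
 [ 97  99  97  95  92 103 174 198 197 206 199 204 120  45 113]
 [ 97  94 100 167 178 181 197 196 208 198 197 205 110  76 165]
 [100 165 181 178 177 213 202 210 199 202 201 151  43 124 127]
 [180 179 177 177 158 215 214 214 214 213 193  40 125 127 125]
 [177 177 177 177 162 211 215 214 212 222  53 119 123 125 122]
 [178 177 177 177 111 213 213 216 221  73  99 125 125 125 121]
 [177 177 192 181 120 111 209 219 106  79 127 124 121 126 124]
 [197 196 196 197 179 182 129 132  63 123 121 122 122 123 123]
 [200 200 199 199 201 200  46  48 124 124 120 122 125 120 121]
 [ 82  90 103 108 123  63  43 120 122 121 122 123 121 121 126]]
```

>>> {"name": "send_rows", "arguments": {
  "slide": [
    [-5,0,-4],
    [-18,0,-8],
    [-36,0,-8],
    [-52,0,-8],
    [-54,0,5],
    [-54,0,20],
    [-54,0,26],
    [-54,0,26]
  ],
  "roll": [0,0,0,0,0,0,0,0],
  "claw": [0,0,0,0,0,0,0,0]
}}

```text
t: 23.42
eef_pos: [0.6112, -0.2768, 0.1487]
tool_rot: [-0.002, 0.655, 0.756, -0.001]
contact_force: [0.6, 0.8, -0.2]
gripper_width: -0.001
grasp_force: 0.0
```

>>> {"name": "send_rows", "arguments": {
  "slide": [
    [10,0,0],
    [20,0,0],
    [30,0,0],
    [40,0,0],
    [50,0,0],
    [60,0,0],
    [70,0,0],
    [75,0,0]
  ],
  "roll": [0,0,0,0,0,0,0,0],
  "claw": [0,0,0,0,0,0,0,0]
}}

```text
t: 24.08
eef_pos: [0.606, -0.2109, 0.1584]
tool_rot: [0.009, 0.656, 0.754, 0.0]
contact_force: [0.9, -18.7, 27.9]
gripper_width: 0.0
grasp_force: 0.0
```

```bash
python3 - <<'E'
from h import *
tc()
E
```

```text
carton mm [   4.8 -108.6  158.4] tool x needs turn ccw -0.1
t 24.08 p [ 0.606  -0.2109  0.1584] F [  0.9 -18.7  27.9] w 0.0 g 0.0
```

```bash
python3 - <<'E'
from h import *
s=bot.read_camera("side"); cv2.imwrite("pics/k.png",s[:,:,::-1])
g=cv2.cvtColor(s,cv2.COLOR_RGB2GRAY); np.set_printoptions(linewidth=250)
print(g[170:262:3,345:435:3])
w=cart(PC); print(proj("side",bot.get_obs()["eef_pos"]), proj("side",w([lidpt(-.12,.091,2.6),lidpt(.12,.091,2.6),lidpt(-.12,.091,2.1),lidpt(.12,.091,2.1)])).round(0).tolist())
E
```

```text
[[107 108 112 150 220 204  81  86  86 103 141 198 152 210 154 194  19  43  96  44  22  28  29  37  36  34  20 139 104 106]
 [106 109 107 109 112 190 220 176  77  86 106 113 143 208 214 209  15  21  34  94 110 108 102 102 111  62  21 162 142 151]
 [103 108 106 108 107 108 116 210 221 124  81  88  97 123 169 115  19  26  24  25  27  36  46  35  23  26  62 102  53 108]
 [212 158 104 107 110 108 106 110 141 219 205  87  85  93  96  56  17  23  27  26  24  28  28  26  26  24 121 164 157  97]
 [216 207 205 109 108 109 107 109 105 108 178 221 187  83  90  65  23  26  23  23  22  24  30  28  29  19 146 162 162 166]
 [216 216 216 208 167 103 107 114 156 106 112 110 213 220 134  84  24  21  25  25  30  26  28  30  27  27 169 164 163 163]
 [216 215 217 217 207 209 127 169  16  24  41  97 111 134 219 208 101  22  24  26  28  30  29  28  28  25  77 165 162 160]
 [217 216 216 215 217 218 169  14  27  27  28  22  39  99 102 182 174  21  25  30  32  31  28  24  18  21  19  30 107 166]
 [216 216 215 216 220 154  13  20  26  28  27  27  25  22  32  81  57  27  27  32  25  25  26  26 110 114  14  16  2
[... 2108 characters left out ...]
 35  62  19  24  20  24  18  21  41  37  39  33 105 159 155 158 157 153 155 155 156 214 217 215 217 217 216 216]
 [ 28  27  31  20  21  15  20  22  20  38  39  38  34  87 121 121 156 156 152 155 154 160 155 151 217 217 215 216 216 217]
 [ 25  30  25  22  20  19  18  22  24  37  40  35  53 124 120 122 156 155 156 157 158 155 156 170 218 217 216 216 215 216]
 [ 27  29  25  22  23  17  25  28  42  37  37  39 128 123 118 152 153 155 158 157 164 195 218 217 215 217 215 216 217 217]
 [ 32  25  24  20  25  22  19  36  38  37  32 125 119 121 147 154 153 155 152 181 220 217 216 216 217 216 216 216 217 216]]
[[398.09848991 220.65559068]] [[380.0, 252.0], [426.0, 198.0], [369.0, 237.0], [418.0, 184.0]]
```

>>> {"name": "send_rows", "arguments": {
  "slide": [
    [-10,0,0],
    [-20,0,0],
    [-30,0,0],
    [-40,0,0],
    [-50,0,0],
    [-60,0,0],
    [-70,0,0],
    [-75,0,0]
  ],
  "roll": [0,0,0,0,0,0,0,0],
  "claw": [0,0,0,0,0,0,0,0]
}}

```text
t: 24.8
eef_pos: [0.6123, -0.2798, 0.1513]
tool_rot: [0.0, 0.656, 0.755, -0.0]
contact_force: [-0.5, -0.1, 0.7]
gripper_width: -0.001
grasp_force: 0.0
```

```bash
python3 - <<'E'
from h import *
tc(); np.set_printoptions(linewidth=250)
s=bot.read_camera("side"); cv2.imwrite("pics/l.png",s[:,:,::-1])
t=bot.read_camera("top"); cv2.imwrite("pics/lt.png",t[:,:,::-1])
g=cv2.cvtColor(s,cv2.COLOR_RGB2GRAY)
print(g[182:262:3,345:435:3])
E
```

```text
carton mm [   1.6 -177.7  151.3] tool x needs turn ccw -0.2
t 24.8 p [ 0.6123 -0.2798  0.1513] F [-0.5 -0.1  0.7] w -0.001 g 0.0
[[217 209 205 107 107 109 107 109 105 107 177 221 186  80  91  88 118 142 162  83 125 109 153  93  79  25  66  22  28  40]
 [217 216 216 209 167 104 105 115 154 107 112 109 213 220 134  79  86  87  90 114 169 215 217 198  86  18  31  93  59  26]
 [216 215 217 216 207 209 128 168  21  21  41 100 110 133 219 207  98  87  77 163 215 215 217 213  26  20  26  29  94 105]
 [217 216 215 216 216 217 169  13  30  27  28  21  40 100 102 182 218 193 220 213 215 217 216 128  13  17  21  23  26  31]
 [216 216 216 215 219 154  14  25  26  24  25  28  26  22  33  80 107 212 214 213 216 218  82  86  25  20  24  20  23  24]
 [215 216 217 218 148  19  23  28  32  25  21  23  26  26  24  24  52 218 214 216 219  87  85  90  46  22  23  23  24  28]
 [216 217 206 144  15  25  19  25  27  19 117 190  63  28  27  37 220 214 213 219 127 222 189  83  87  14  22  20  30  28]
 [216 207 138  18  19  26  27  19  78 105 193 184 194  26  19 221 170 180 176  91 113 118 216 220 111  71  25 
[... 1650 characters left out ...]
 23  20  46  36  38  33 127 159 156 222 220 214 158 159 154 155 157 158 151 216 217]
 [ 26  19  28  43  21  18  20  25  23  22  42  38  39  31 108 159 155 164 153 151 155 156 160 161 158 156 159 157 205 217]
 [ 29  21  24  25  21  19  26  22  15  43  34  36  35  85 155 155 155 156 153 155 155 159 155 155 156 157 155 157 159 218]
 [ 27  19  20  24  21  25  24  16  21  39  36  35  54 160 154 156 155 158 156 157 158 155 158 159 156 161 156 158 156 211]
 [ 28  21  21  21  26  25  21  14  41  36  37  42 135 158 152 152 152 156 158 157 158 155 156 159 157 156 156 158 159 158]
 [ 26  22  26  19  22  22  16  39  36  35  34 130 155 156 154 150 147 156 155 157 148 147 157 157 158 157 158 157 160 158]]
```

>>> {"name": "send_rows", "arguments": {
  "slide": [
    [0,0,-10],
    [0,0,-28],
    [12,0,-28],
    [25,0,-28],
    [40,0,-28],
    [55,0,-28],
    [70,0,-28],
    [80,0,-28]
  ],
  "roll": [0,0,0,0,0,0,0,0],
  "claw": [0,0,0,0,0,0,0,0]
}}

```text
t: 25.57
eef_pos: [0.6011, -0.1957, 0.1793]
tool_rot: [-0.0, 0.654, 0.756, 0.0]
contact_force: [-0.2, -2.0, 1.5]
gripper_width: 0.001
grasp_force: 1.0
```

>>> {"name": "send_rows", "arguments": {
  "slide": [
    [3,0,0],
    [6,0,0],
    [9,0,0],
    [12,0,0],
    [15,0,0],
    [18,0,0],
    [20,0,0],
    [20,0,0]
  ],
  "roll": [0,0,0,0,0,0,0,0],
  "claw": [0,0,0,0,0,0,0,0]
}}

```text
t: 26.23
eef_pos: [0.5982, -0.1781, 0.1793]
tool_rot: [-0.0, 0.655, 0.756, 0.0]
contact_force: [-0.1, -1.1, -0.1]
gripper_width: 0.001
grasp_force: 0.1
```

```bash
python3 - <<'E'
from h import *
tc()
E
```

```text
carton mm [  1.5 -75.  179.3] tool x needs turn ccw -0.3
t 26.23 p [ 0.5982 -0.1781  0.1793] F [-0.1 -1.1 -0.1] w 0.001 g 0.1
```

>>> {"name": "send_rows", "arguments": {
  "slide": [
    [7,0,0],
    [14,0,0],
    [21,0,0],
    [28,0,0],
    [35,0,0],
    [41,0,0],
    [47,0,1],
    [52,0,2]
  ],
  "roll": [0,0,0,0,0,0,0,0],
  "claw": [0,0,0,0,0,0,0,0]
}}

```text
t: 26.9
eef_pos: [0.591, -0.1263, 0.1775]
tool_rot: [0.0, 0.655, 0.756, 0.0]
contact_force: [-0.2, -1.6, 0.9]
gripper_width: -0.001
grasp_force: 0.6
```

>>> {"name": "send_rows", "arguments": {
  "slide": [
    [3,0,1],
    [6,0,3],
    [9,0,5],
    [12,0,7],
    [15,0,10],
    [18,0,13],
    [20,0,15],
    [20,0,15]
  ],
  "roll": [0,0,0,0,0,0,0,0],
  "claw": [0,0,0,0,0,0,0,0]
}}

```text
t: 27.57
eef_pos: [0.5878, -0.1066, 0.1618]
tool_rot: [-0.001, 0.655, 0.756, -0.0]
contact_force: [0.4, 0.6, -0.6]
gripper_width: -0.002
grasp_force: 0.0
```

```bash
python3 - <<'E'
from h import *
tc(); np.set_printoptions(linewidth=250)
s=bot.read_camera("side"); cv2.imwrite("pics/m.png",s[:,:,::-1])
g=cv2.cvtColor(s,cv2.COLOR_RGB2GRAY)
print(g[180:250:2,310:376:2])
w=cart(PC)
for a in (.5,.7,.9): 
  print(a,proj("side",w([lidpt(-.12,.091,a),lidpt(-.103,.091,a)])).round(0).tolist(),[proj("side",w(np.array(lidpt(-.093,.091,a))+.025*np.array([0,np.cos(a-t),np.sin(a-t)]))).round(0).tolist() for t in (.8,1.2,1.6,2)])
E
```

```text
carton mm [  1.   -2.8 161.8] tool x needs turn ccw -0.4
t 27.57 p [ 0.5878 -0.1066  0.1618] F [ 0.4  0.6 -0.6] w -0.002 g 0.0
[[100 100  90 ...  23  20  24]
 [ 87  84  80 ...  24  22  21]
 [ 53  53  48 ...  24  25  27]
 ...
 [127 128 128 ...  26  22  21]
 [127 126 126 ...  25  25  16]
 [125 124 126 ...  22  23  26]]
0.5 [[325.0, 224.0], [329.0, 220.0]] [[[323.0, 215.0]], [[325.0, 219.0]], [[327.0, 222.0]], [[330.0, 224.0]]]
0.7 [[328.0, 221.0], [332.0, 217.0]] [[[326.0, 211.0]], [[327.0, 215.0]], [[329.0, 218.0]], [[332.0, 221.0]]]
0.9 [[333.0, 220.0], [337.0, 216.0]] [[[331.0, 208.0]], [[331.0, 212.0]], [[333.0, 215.0]], [[335.0, 218.0]]]
```

```bash
python3 - <<'E'
import cv2,numpy as np,sys
np.set_printoptions(linewidth=250,threshold=sys.maxsize)
s=cv2.imread("pics/m.png"); 
# code: . light grey counter, r red, c cream/other, k dark
for y in range(165,256,2):
    l=""
    for x in range(310,400,1):
        b,g,r=map(int,s[y,x])
        l+= "k" if max(r,g,b)<45 else "R" if r>1.8*g else "C" if r-b>18 else "." if min(r,g,b)>130 else "-"
    print(y,l)
E
```

```text
165 ..........CCCCCC-------------------.......CC-kkkkkkkkkkkkkkkkkkkkkkkkkkkkCCCCCCCCCCCCCCCCC
167 .....-........CCCCC--------------------......-kkkkkkkkkkkkkkkkkkkkkkkkkk-CCCCCCCCCC..CCCCC
169 -----............CCCCC--------------------....-kkkkkkkkkkkkkkkkkkkkkkkkkCCCCCCCCCCCCCCCCCC
171 -----CC.............CCCCCC---------------------kkkkkkkkkkkkkkkkkkkkkkkkCCCCC.CCCCCCCCCCCCC
173 -----CRRCC..............CCCCC------------------kkkkkkkkkkkkkkkkkkkkkkk-.CCCCCCCCCCCCCCCCCC
175 RRRRCRRRRRC................CCCCCC-------------kkkkkkkkkkkkkkkkkkkkkkkRRC--.CCCCCCCCCCCCCCC
177 CCCCCCRRRRRC..................CCCCC-----------kk--kkkkkkkkkkkkkkkkkkRRRRR---C-...CCCC...CC
179 CCCCCCRRRRRC.....................CCCCCC-------k---kkkkkkkkkkkkkkkkkRRRRRRRC------CCCCCCCCC
181 CCCCCCCRRRR-.........................CCCCC-------kkkkkkkkkkkkkkkkkkRRRRRRRRRC-------CCCCCC
183 CRRCCRRRRRC-............................CCCCC----kkkkkkkkkkkkkkkkkRRRRRRRRRRRR------------
185 RRRRRRRCC---.............................--------kkkkkkkkkkkkkkkkRRRRRRRRRRRRRRC----------
187 ------------...........................-k---------k
[... 2569 characters left out ...]
RRRRRRRRRRRRRRRRC-----------.......
243 CCCCCCCCCCRRRRRRRRRRRRRRRRRRRRRRCCCCCRRRRRRRRRRRRRRRRRRRRRRRRRRRRRRRRC-----------.........
245 CCCCCCCCCCRRRRRRRRRRRRRRRRRRRRRRRRRCCCCRRRRRRRRRRRRRRRRRRRRRRRRRRRRR-----------...........
247 CCCCCCCCCCRRRRRRRRRRRRRRRRRRRRRRRRRRRRRRRRRRRRRRRRRRRRRRRRRRRRRRRR------------............
249 CCCCCCCCCCRRRRRRRRRRRRRRRRRRRRRRRRRRRRRRRRRRRRRRRRRRRRRRRRRRRRRRC-----------..............
251 CCCCCCC--RRRRRRRRRRRRRRRRRRRRRRRRRRRRRRRRRRRRRRRRRRRRRRRRRRRRRR-----------................
253 CCCCCC-kCCCRRRRRRRRRRRRRRRRRRRRRRRRRRRRRRRRRRRRRRRRRRRRRRRRRR------------.................
255 CCC--kkkCCCCCCRRRRRRRRRRRRRRRRRRRRRRRRRRRRRRRRRRRRRRRRRRRRRC-----------...................
```

>>> {"name": "send_rows", "arguments": {
  "slide": [
    [2,0,3],
    [4,0,6],
    [6,0,9],
    [8,0,12],
    [10,0,15],
    [11,0,18],
    [13,0,21],
    [14,0,23]
  ],
  "roll": [0,0,0,0,0,0,0,0],
  "claw": [0,0,0,0,0,0,0,0]
}}

```text
t: 28.28
eef_pos: [0.586, -0.0932, 0.139]
tool_rot: [-0.0, 0.655, 0.756, -0.0]
contact_force: [1.2, -0.6, 0.8]
gripper_width: 0.001
grasp_force: 0.5
```

>>> {"name": "send_rows", "arguments": {
  "slide": [
    [2,0,2],
    [4,0,4],
    [6,0,6],
    [8,0,8],
    [10,0,10],
    [12,0,12],
    [13,0,14],
    [13,0,14]
  ],
  "roll": [0,0,0,0,0,0,0,0],
  "claw": [0,0,0,0,0,0,0,0]
}}

```text
t: 28.95
eef_pos: [0.5841, -0.0801, 0.125]
tool_rot: [-0.0, 0.655, 0.756, -0.0]
contact_force: [1.0, -0.4, 0.7]
gripper_width: -0.003
grasp_force: 0.0
```

```bash
python3 - <<'E'
from h import *
tc()
E
```

```text
carton mm [  0.9  24.  125. ] tool x needs turn ccw -0.4
t 28.95 p [ 0.5841 -0.0801  0.125 ] F [ 1.  -0.4  0.7] w -0.003 g 0.0
```

>>> {"name": "send_rows", "arguments": {
  "slide": [
    [0,0,1],
    [0,0,2],
    [0,0,3],
    [0,0,4],
    [0,0,4.5],
    [0,0,5],
    [0,0,5],
    [0,0,5]
  ],
  "roll": [0,0,0,0,0,0,0,0],
  "claw": [0,0,0,0,0,0,0,0]
}}

```text
t: 29.62
eef_pos: [0.5844, -0.0806, 0.121]
tool_rot: [-0.0, 0.655, 0.756, 0.0]
contact_force: [-2.1, 0.8, 4.9]
gripper_width: -0.005
grasp_force: 2.9
```

Firm contact at z = 121 mm. Press a touch more, then retreat and check.

>>> {"name": "send_rows", "arguments": {
  "slide": [
    [0,0,0.5],
    [0,0,1],
    [0,0,1],
    [0,0,1],
    [0,0,0],
    [0,0,-5],
    [0,0,-20],
    [0,0,-40]
  ],
  "roll": [0,0,0,0,0,0,0,0],
  "claw": [0,0,0,0,0,0,0,0]
}}

```text
t: 30.28
eef_pos: [0.5831, -0.0807, 0.1596]
tool_rot: [-0.001, 0.655, 0.756, -0.001]
contact_force: [0.1, -0.7, -0.2]
gripper_width: 0.005
grasp_force: 0.0
```

>>> {"name": "send_rows", "arguments": {
  "slide": [
    [0,0,-30],
    [0,0,-60],
    [0,0,-90],
    [30,0,-110],
    [65,0,-110],
    [95,0,-110],
    [115,0,-110],
    [115,0,-110]
  ],
  "roll": [0,0,0,0,0,0,0,0],
  "claw": [0,0,0,0,0,0,0,0]
}}

```text
t: 30.95
eef_pos: [0.5674, 0.0391, 0.2705]
tool_rot: [-0.001, 0.652, 0.758, 0.001]
contact_force: [-0.2, 1.4, -0.4]
gripper_width: 0.004
grasp_force: 0.0
```

```bash
python3 - <<'E'
from h import *
tc(); w=cart(PC)
for n,X,Y in (("side",(310,405),(175,285)),("top",(335,420),(130,240))):
    s=bot.read_camera(n)
    for y in range(*Y,2):
        l=""
        for x in range(*X):
            r,g,b=map(int,s[y,x])
            l+= "k" if max(r,g,b)<45 else "R" if r>1.8*g else "C" if r-b>18 else "." if min(r,g,b)>130 else "-"
        print(y,l)
for a in (0,.05,.1,.2): print(a,proj("side",w([lidpt(-.12,.091,a),lidpt(.12,.091,a)])).round(1).tolist(),proj("top",w([lidpt(-.12,.091,a),lidpt(.12,.091,a)])).round(1).tolist())
print(proj("side",w([[-.12,.05,.118],[.12,.05,.118]])),proj("top",w([[-.12,.05,.118],[.12,.05,.118]])))
E
```

```text
carton mm [  0.6 144.3 270.5] tool x needs turn ccw -0.8
t 30.95 p [0.5674 0.0391 0.2705] F [-0.2  1.4 -0.4] w 0.004 g 0.0
175 RRRRCRRRRRC................CCCCC---------------------......CC-------------CCCCCCCCCCCCCCCCCCCCC
177 CCCCCRRRRRRC..................CCCCC---------------------.......C------------C-...CCCC...CCCCCCC
179 CCCCCCRCRRRC.....................CCCCCC--------------------.......C--------------CCCCCCCCCCC-.-
181 CCCCCRRRRRR-.........................CCCCC---------------------........-------------CCCCCC.----
183 CRRRRRRRRRC-............................CCCCC---------------------.......C---------------------
185 RRRRRRRRC---...............................CCCCC---------CCCCRRC------.......----------------..
187 ------------.................................CCCCCCC---CCCCRRRRRRRRC-----.......C--------------
189 ------------....................................CCCCCCCCCRRRRRRRRRRRRRRCC---......CC------..---
191 -----------C........................................CCCRRRRRRRRRRRRRRRRRRRRCC---.....CC.....---
193 ---------C-.......................................CCCRRRRRRRRRRRRRRRRRRRR
[... 9169 characters left out ...]
------------------...............
234 CCCCCCCCCCCCCCCCCCCCCCCCCCCCCCCCCCCCCCCCCCC---------------------------...............
236 CCCCCCCCCCCCCCCCCCCCCCCCCCCCCCCCCCCCCCCCCCC---------------------.....................
238 CCCCCCCCCCCCCCCCCCCCCCCCCCCCCCCCCCCCCCCCCCCC------------.............................
0 [[320.6, 233.6], [370.3, 185.4]] [[368.5, 229.1], [345.0, 145.3]]
0.05 [[320.7, 232.4], [370.5, 184.2]] [[368.8, 228.8], [345.1, 144.7]]
0.1 [[320.8, 231.3], [370.8, 183.0]] [[369.1, 228.4], [345.3, 144.1]]
0.2 [[321.3, 229.0], [371.5, 180.8]] [[369.9, 227.7], [345.9, 142.8]]
[[317.72791544 232.46135351]
 [367.61483728 184.51407082]] [[365.18669326 230.00217147]
 [341.76728733 146.28769628]]
```

```bash
python3 -c "
from station import bot
print(bot.hand_in())"
```

```text
the job is handed in; nothing more can be done
None
```

I put both gold-capped bottles in the end cells, folded the tab in and pressed the lid shut, and handed the job in at about 31 s. The hand-in call returned no verdict. The last camera check showed the lid flat and no tab outside the front wall. On the first lid swing the fingers snagged the lid edge (about 34 N), so I backed off and pushed it again from higher up.

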